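# Bring the ball dish round to the ball run

### The job

Take the wooden dish by its arched handle, lift it well clear of the bench before turning it, then turn it a quarter turn and bring it level to the fixed wooden ball run so that its spout points straight down the run and the spout's tip is over the run's upper mouth, about 3 cm above the side walls and not touching. Keep the loose steel ball resting in the middle of the dish all the way and leave the glue bottle, hammer and offcut alone. Finish while holding the dish there, level and still, ready to pour.

Things in the scene. Friction and masses are not known exactly. Their poses are not given: they have to be found in the camera images.
- dish_handle (a point): Middle of the dish's straight wooden handle bar, where it is gripped from above: over the dish's centre, 105 mm above its underside. The bar runs level along the dish's y axis, 156 mm long, 14 mm thick (along x), 18 mm tall, on two upright posts at the rim (y = +-73 mm). Axes as the dish: x towards the spout, z up.
- dish_centre (a point): Centre of the dish, on its axis 24 mm above its underside: where the ball's centre sits when the ball rests in the middle. The dish's inside is a shallow cone, 10 degrees, 130 mm across, with a 14 mm rim around it that is open at the spout.
- dish_spout (a point): Tip of the dish's pouring spout, on the spout's floor: 95 mm from the dish's axis along its x, 22 mm above the dish's underside. The spout is a straight channel 28 mm wide inside, 38 mm outside, with side cheeks 12 mm higher than its floor.
- dish: The loose dark wooden dish, round, 150 mm across, 0.25 to 0.4 kg, standing on the bench: origin at the centre of its underside, a flat foot 84 mm across; x towards the spout, z up. At the start the spout points roughly away from the robot, about a quarter turn clockwise (seen from above) from the run's direction.
- ball_center (a point): Centre of the loose polished steel ball, 28 mm across, 90 g, lying in the middle of the dish; it rolls freely.
- run_mouth (a point): Upper mouth of the fixed ball run, a pale wooden trough 320 mm long, 60 mm wide inside, 76 outside, sloping down to a catch box. The point is 25 mm inside the upper end, mid-width, level with the side walls' tops, 98 mm above the bench (trough floor 24 mm lower). x runs level in the downhill direction (roughly to the robot's left), z up.
- run: The ball run as a whole, fixed to the bench: origin on the bench under the trough's upper end, x level and downhill; the catch box reaches to x = 425 mm and is 120 mm wide.
- glue: White glue bottle, 56 mm across, 160 mm tall, standing; origin at the centre of its underside. Leave alone.
- hammer: Hammer lying on the bench; origin near its middle, x along it towards the head. Leave alone.
- offcut: Wooden offcut, 130 x 45 x 35 mm, lying; origin at the centre of its underside. Leave alone.

How it is judged:
By the outcome, as a careful person would: the job done as asked, in the order asked, and still so for the second after the job is handed in, while the arm keeps its last pose, push and grip.
It also fails if it takes over 48 s, if anything falls off the work surface, if the arm or the gripper's body presses on something with over 40 N, if the wrist force passes 120 N, or if a joint passes its speed limit or range.

### The arm

A 6-joint arm with a two-finger parallel gripper is mounted at the origin on the work surface. World frame = base frame: x ahead of the robot, y to its left, z up, the work surface at z = 0. Lengths are in m, angles in degrees, forces in N, time in s.
With the tool pointing down it reaches from about 0.25 to 0.725 m from the base axis. Payload 9.7 kg.
Tool frame: the origin (TCP) lies at the very end of the fingers, on their centre line; the grasp point (between the pads) lies 19 mm behind it; z points along the fingers, y is the line along which they close (so a half turn about z gives the same grasp; the last joint's range is limited). The gripper opens to 85 mm and grips with 20 to 120 N. Pads are 22 mm wide; open, the fingers measure 114 mm over their backs; the gripper's body (76 mm by 85 mm) begins 54 mm behind the grasp point. The pads swing forward as they close: fully open they stand 13 mm farther back than shut.
Start: joints at [-71.391, 4.979, 10.078, 95.1, 0, 90], TCP at [0.176, -0.521, 0.231] pointing down, gripper open.
Joint ranges: [-179.16, 179.16], [-48.56, 103.87], [-65.8, 70.77], [-126.05, 130.52], [-82.76, 87.17], [-180, 180]. Speed limits (degrees/s): [127.2, 127.2, 147.25, 180, 180, 180].

### API

Orientations are given as [roll, pitch, yaw] about the fixed x, y, z axes, in that order (R = Rz(yaw) Ry(pitch) Rx(roll)).
In Python, from workcell import bot gives the robot as it stands.
- The arm moves only by the tool arm_command, never from a script. Its argument "series" is a list of rows, each a list of 4 numbers: the shift along the tool's x, y, z in m, then the turn about the tool's z in rad. A call has exactly 5 rows; each row is the pose to reach, as a shift and turn from the pose commanded when the call began, along the tool's axes at that moment; what a row does not reach only later rows make up. A row lasts 1/10 s, in which the tool goes at most 50 mm and 8.59 degrees, less where a joint would pass 70% of its speed; a pose out of reach is approached as far as the arm can. A call with a gripper value outside its range is refused whole. "hand" is the finger opening in m, from 0 to 0.0854, set as the call begins (left out, the last holds). The fingers move at their own pace and stop on an object; "grip_force" is the grip in N (left out, the last holds). Time passes only in rows, so rows that repeat a pose let the fingers close, or fill a call up. It gives the time, the measured TCP pose, the force, the opening and the grip force at its end, in the units of the state.
- bot.get_obs(): the state, without advancing time (a new reading comes with each control period).
- bot.camera(name): name is "scene" or "side" or "wrist"; returns a dict with "color" (480x640x3 uint8, blue, green, red), "camera_matrix" (3x3 intrinsics, pixels), "xyz" and "orientation" of the camera in the world; the wrist camera has in their place "T_tool_cam" (4x4, takes a point from camera to tool coordinates, whose origin is the TCP and whose axes are the flange's). Camera axes: x right, y up, looking along -z (the intrinsics and any distortion apply to the point x, -y, -z); pixel columns grow to the right and rows downward; lengths in m; the calibration is good to about 2 mm. The wrist camera is an equidistant fisheye: a pixel r from the principal point sees the ray r / f radians off the axis. A picture is of the moment at which its call begins: read the wrist's pose just before it. There is no depth.
- bot.job_done(): hands the job in; it is judged then, once.
Trained networks look in the newest picture that a camera, given by its name, has taken for a name from the list of things; names that differ only in an ending like _2 or _b are one class to them, and where a whole thing is asked for, a point or a joint stands for the part that bears it (a point fixed in the world has none). Each returns a list of dicts, best first, with "confidence" (0 to 1); they miss things now and then, are a little off and sometimes report something else, mostly with a low value. They report only what shows in the picture. A call takes as long as a camera call.
- bot.find_in(camera, target): "location" ([column, row] in pixels, amid what is visible of it).
- bot.mark_of(camera, target): "location" ([column, row] in pixels: a listed point, or the origin of a listed thing).
The state is a dict: "time": time; "q": joint angles; "qd": joint speeds; "joint_efforts": joint torques, N m; "ee_pos": TCP position; "tcp_rot": TCP orientation; "wrist_force": force on the tool from outside, world axes, zero at the start; "torque": the same for the moment, N m; "opening": finger opening in m; "grasp_force": force on a finger pad.
Only numpy, scipy, OpenCV 4.12 (cv2) and the standard library are available. Lean on these libraries where they do the work, as an engineer would, in place of code of your own. Each camera call takes 0.05 s, during which the arm holds its last target. There are 200 camera calls.

## Working session

There is one attempt and no reset: what is moved stays moved. The work goes in short steps, Python scripts to look and compute and a tool call to move; the robot and the scene stay as the last step left them, time stands still between calls to the robot, and variables do not carry over. Pictures are saved under pics/ and viewed, at most 10 in all, crops included, and the job is handed in when it is done.

Besides the shell and the picture viewer there is one more tool, called in YAML: its name, and indented under it one key for each argument. arm_command: Moves the arm, as the interface text tells. Its arguments: {"type":"object","properties":{"series":{"type":"array"},"hand":{"type":"number"},"grip_force":{"type":"number"}},"required":["series"]}

```bash
mkdir -p pics; cat > h.py <<'E'
import numpy as np, cv2
from scipy.spatial.transform import Rotation as R
from scipy.optimize import least_squares
from workcell import bot
def cam(n):
    o=bot.get_obs(); c=bot.camera(n)
    if 'T_tool_cam' in c:
        T=np.eye(4); T[:3,:3]=rot(o['tcp_rot']); T[:3,3]=o['ee_pos']; T=T@np.array(c['T_tool_cam']); c['R']=T[:3,:3]; c['p']=T[:3,3]; c['fe']=True
    else:
        c['p']=np.array(c['xyz']); c['R']=rot(c['orientation']); c['fe']=False
    return c
def rot(e):
    e=np.array(e)
    return e if e.shape==(3,3) else R.from_euler('xyz',e,degrees=True).as_matrix()
def ray(c,uv):
    K=np.array(c['camera_matrix']); x=(uv[0]-K[0,2])/K[0,0]; y=(uv[1]-K[1,2])/K[1,1]
    if c['fe']:
        r=np.hypot(x,y); s=np.sin(r)/r if r>1e-9 else 1; v=np.array([x*s,-y*s,-np.cos(r)])
    else: v=np.array([x,-y,-1.])
    v=c['R']@v; return v/np.linalg.norm(v)
def onz(c,uv,z):
    v=ray(c,uv); return c['p']+v*(z-c['p'][2])/v[2]
def tri(l):
    A=np.zeros((3,3)); b=np.zeros(3)
    for c,uv in l:
        v=ray(c,uv); M=np.eye(3)-np.outer(v,v); A+=M; b+=M@c['p']
    X=np.linalg.solve(A,b); e=[np.linalg.norm(np.cross(X-c['p'],ray(c,uv)))*1000 for c,uv in l]
    return X,np.round(e,1)
E
python3 - <<'E'
from h import *
o=bot.get_obs(); print(o)
Z=dict(dish_handle=.105,dish_centre=.024,dish_spout=.022,dish=0,ball_center=.024,run_mouth=.098,run=0,glue=0,hammer=0.01,offcut=0)
C={}
for n in ['scene','side','wrist']:
    c=C[n]=cam(n); cv2.imwrite(f'pics/{n}0.png',c['color']); print(n,c['p'].round(3),{k:v for k,v in c.items() if k in('camera_matrix','T_tool_cam')}.__str__().replace('\n',''), [k for k in c])
M={}
for k,z in Z.items():
    for n,c in C.items():
        r=bot.mark_of(n,k)
        for d in r[:1]:
            print(k,n,np.round(d['location'],1),round(d['confidence'],2),onz(c,d['location'],z).round(4)); M.setdefault(k,[]).append((c,d['location']))
    if len(M.get(k,[]))>1: print('   tri',tri(M[k]))
E
```

```text
{'time': 0.0, 'q': array([-7.13913694e+01,  5.00983457e+00,  1.00336665e+01,  9.50979876e+01,
        6.66796037e-04,  9.00007709e+01]), 'qd': array([-0.00540877,  0.11774869, -0.00080359,  0.01756293, -0.05389543,
        0.01313072]), 'joint_efforts': array([-1.93142077e-03, -5.20385170e+01,  4.64807796e+01,  1.62165973e-02,
       -9.02124020e-05,  5.19289145e-06]), 'ee_pos': array([ 0.17543781, -0.52103286,  0.23058815]), 'tcp_rot': array([-1.79925844e+02, -6.65797735e-04,  1.86078588e+01]), 'wrist_force': array([-5.13816059e-04,  1.49322448e-01,  1.64881408e+00]), 'torque': array([-0.03524649,  0.02649016,  0.01235448]), 'grasp_force': 0.0, 'opening': 0.08580812867241674}
scene [ 1.01  -0.663  0.757] {'camera_matrix': array([[507.15039266,   0.        , 326.43401194],       [  0.        , 507.15039266, 244.30976265],       [  0.        ,   0.        ,   1.        ]])} ['color', 'camera_matrix', 'xyz', 'orientation', 'p', 'R', 'fe']
side [ 0.493 -0.987  1.108] {'camera_matrix': array([[568.77771518,   0.        , 313.83370442],       [  0.        , 568.77771518, 241.54549861],   
[... 1794 characters left out ...]
0.    ]
run side [263.6 191.3] 0.81 [0.5328 0.1912 0.    ]
   tri (array([ 0.53272962,  0.19298801, -0.00953847]), array([5.8, 5.8]))
glue scene [416.2 269.8] 0.69 [0.7493 0.0189 0.    ]
glue side [350. 229.] 0.81 [0.7493 0.0186 0.    ]
   tri (array([ 7.49316914e-01,  1.88893912e-02, -1.58216827e-04]), array([0.1, 0.1]))
hammer scene [324.6 379.3] 0.95 [ 0.7438 -0.2984  0.01  ]
hammer side [368.7 330.4] 0.71 [ 0.7329 -0.3055  0.01  ]
   tri (array([ 0.73718916, -0.29043492, -0.01064932]), array([2., 2.]))
offcut scene [135.6 378.2] 0.96 [ 0.4752 -0.4735  0.    ]
offcut side [259.6 413.8] 0.8 [ 0.4723 -0.4684  0.    ]
   tri (array([ 0.47302999, -0.47068984, -0.00099091]), array([2.6, 2.6]))
```

View pics/scene0.png

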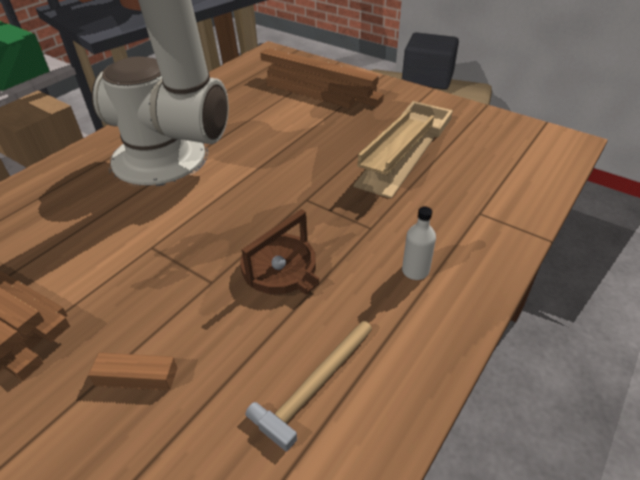

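View pics/side0.png

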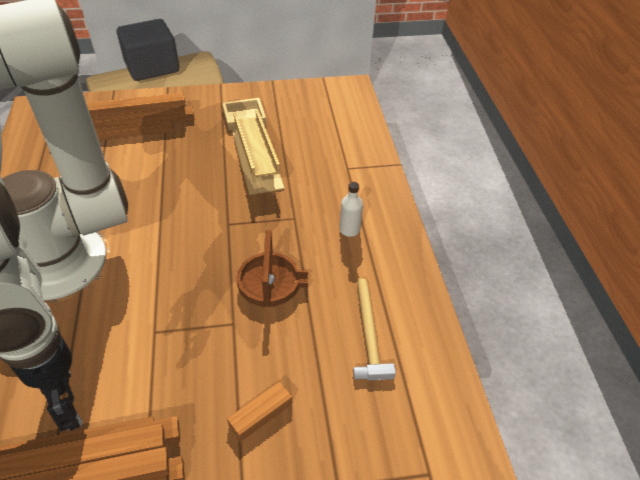

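The scene view has the dish at about (279,265), its spout tip at (315,285), the run's upper end near (375,180) and the glue bottle at (418,245). The side view has the dish at (268,278), its spout at (305,277) and the run's upper end at about (263,180). I'll zoom in on the run and dish.

```bash
python3 - <<'E'
import cv2,numpy as np
a=cv2.imread('pics/scene0.png')[95:205,340:460]; b=cv2.imread('pics/side0.png')[90:200,210:300]
f=lambda i,s:cv2.resize(i,None,fx=s,fy=s,interpolation=cv2.INTER_CUBIC)
a=f(a,3.6);b=f(b,3.6)
cv2.imwrite('pics/run.png',np.hstack([a,b]))
E
```

```text
(no output)
```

View pics/run.png

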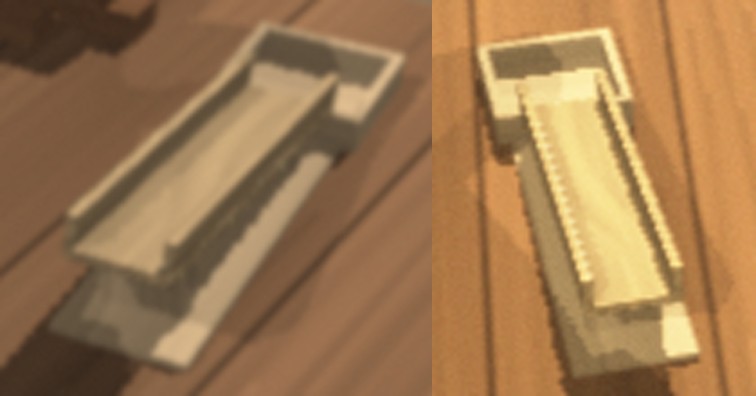

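```bash
cat > run.py <<'E'
from h import *
S=cam('scene');D=cam('side')
s=lambda u,v:(340+u/3.6-.4,95+v/3.6-.4); d=lambda u,v:(210+(u-432)/3.6-.4,90+v/3.6-.4)
P={'upL':(s(73,213),d(585,282)),'upR':(s(172,243),d(677,267)),'loL':(s(250,63),d(520,85)),'loR':(s(335,80),d(600,75)),'ftL':(s(48,330),d(572,375)),'ftR':(s(182,368),d(698,358)),'boxFarL':(s(265,24),d(480,47)),'boxFarR':(s(402,55),d(610,30))}
X={}
for k,(a,b) in P.items():
    x,e=tri([(S,a),(D,b)]); X[k]=x; print(k,x.round(4),e)
m=(X['upL']+X['upR'])/2; l=(X['loL']+X['loR'])/2
print(m,l,np.linalg.norm(X['upL']-X['upR']),np.linalg.norm(m-l),np.degrees(np.arctan2(*(l-m)[[1,0]])))
print('ft width',np.linalg.norm(X['ftL']-X['ftR']),np.degrees(np.arctan2(*(X['ftR']-X['ftL'])[[1,0]]))+90,'box', np.degrees(np.arctan2(*(X['boxFarR']-X['boxFarL'])[[1,0]]))+90,np.linalg.norm(X['boxFarR']-X['boxFarL']))
# fit: x,y,yaw of run origin, slope; mouth z=.098 at x=.025
def mdl(p):
    x,y,yaw,sl,cam2=p; t=np.tan(sl)
    w=lambda u,v,z:np.array([x+u*np.cos(yaw)-v*np.sin(yaw),y+u*np.sin(yaw)+v*np.cos(yaw),z])
    L=.32*np.cos(sl)
    return {'upL':w(0,.034,.098+.025*t),'upR':w(0,-.034,.098+.025*t),'loL':w(L,.034,.098-(L-.025)*t),'loR':w(L,-.034,.098-(L-.025)*t),'boxFarL':w(.425,.06,cam2),'boxFarR':w(.425,-.06,cam2)}
def px(c,X):
    v=c['R'].T@(X-c['p']);K=c['camera_matrix'];return np.array([K[0,2]-K[0,0]*v[0]/v[2],K[1,2]+K[1,1]*v[1]/v[2]])
def f(p):
    M=mdl(p);return np.concatenate([np.r_[px(S,M[k])-P[k][0],px(D,M[k])-P[k][1]] for k in M])
r=least_squares(f,[.54,.19,1.6,.15,.03],loss='soft_l1')
print(r.x,np.degrees(r.x[2:4]),r.cost); print(f(r.x).round(1).reshape(-1,4))
x,y,yaw=r.x[:3];print('mouth',x+.025*np.cos(yaw),y+.025*np.sin(yaw))
E
python3 run.py
```

```text
upL [0.5061 0.1832 0.0972] [0.6 0.6]
upR [0.5754 0.1893 0.0985] [0.2 0.2]
loL [0.4675 0.5062 0.0431] [1.8 1.8]
loR [0.5373 0.5079 0.0485] [0.3 0.3]
ftL [ 0.4898  0.1858 -0.002 ] [1.8 1.8]
ftR [0.5893 0.1916 0.003 ] [0.7 0.7]
boxFarL [0.4343 0.5964 0.0244] [0.3 0.3]
boxFarR [0.5519 0.6009 0.0307] [0. 0.]
[0.54071956 0.18625542 0.09787558] [0.50242155 0.50708629 0.04581452] 0.06960538335101814 0.3272759351810451 96.80726223648306
ft width 0.09971464794021934 93.35417961588355 box 92.1847405820406 0.11788684100513153
[0.54206079 0.18232016 1.68812894 0.15352684 0.02407365] [96.7226635   8.79644008] 3.3361020793670675
[[-0.4 -0.2  0.9 -0.4]
 [-0.4 -0.6  0.2 -0.2]
 [-0.5 -1.3  1.1  0.5]
 [-0.5 -0.2  0.6  0.3]
 [-0.3 -0.3 -0.5  0. ]
 [ 1.2  0.5 -0.1 -0.1]]
mouth 0.5391342037901572 0.2071482705988107
```

arm_command:
  series:
    - [0.03, -0.016, 0, -0.1]
    - [0.07, -0.038, 0, -0.24]
    - [0.11, -0.06, 0, -0.38]
    - [0.15, -0.082, 0, -0.52]
    - [0.19, -0.105, 0, -0.6]
  hand: 0.085

```text
time: 2.25
ee_pos: [0.3229, -0.3597, 0.2314]
tcp_rot: [180.0, 0.0, 53.3]
wrist_force: [1.2, -0.9, 0.0]
opening: 0.0849
grasp_force: 0.0
```

```bash
cat >> h.py <<'E'
def go(p,yaw):
    o=bot.get_obs(); T=rot(o['tcp_rot']); d=T.T@(np.array(p)-o['ee_pos']); w=(yaw-o['tcp_rot'][2]+180)%360-180
    print('now',o['time'],o['ee_pos'].round(4),o['tcp_rot'].round(2),'F',o['wrist_force'].round(1),'op',round(o['opening'],4),'q',o['q'].round(1)); print('shift',d.round(4),'turn',round(-np.radians(w),4))
E
python3 -c "
from h import *
go([.5255,-.14,.23],85)"
```

```text
now 2.25 [ 0.3229 -0.3597  0.2314] [179.97   0.    53.26] F [ 1.2 -0.9  0. ] op 0.0849 q [-48.1  -4.1   0.9  95.    0.   78.6]
shift [0.2972 0.0309 0.0014] turn -0.5539
```

arm_command:
  series:
    - [0.045, 0.005, 0, -0.14]
    - [0.09, 0.01, 0, -0.28]
    - [0.13, 0.014, 0, -0.4]
    - [0.165, 0.018, 0, -0.5]
    - [0.19, 0.02, 0, -0.54]

```text
time: 2.75
ee_pos: [0.4537, -0.2196, 0.2313]
tcp_rot: [180.0, -0.0, 84.2]
wrist_force: [0.4, -0.6, 0.3]
opening: 0.0849
grasp_force: 0.0
```

arm_command:
  series:
    - [0.02, -0.003, 0, 0]
    - [0.03, -0.004, 0, 0]
    - [0.04, -0.005, 0, 0]
    - [0.045, -0.005, 0, 0]
    - [0.045, -0.005, 0, 0]

```text
time: 3.25
ee_pos: [0.4521, -0.1761, 0.2315]
tcp_rot: [180.0, 0.0, 83.9]
wrist_force: [0.1, -0.6, -0.1]
opening: 0.0853
grasp_force: 0.0
```

```bash
cat > w.py <<'E'
from h import *
import sys
go([.5255,-.14,.23],85)
c=cam('wrist'); cv2.imwrite('pics/%s.png'%sys.argv[1],c['color'])
for k,z in dict(dish_handle=.105,dish_spout=.022,ball_center=.026,dish=0,run_mouth=.098).items():
    for d in bot.mark_of('wrist',k)[:1]: print(k,np.round(d['location'],1),round(d['confidence'],2),onz(c,d['location'],z).round(4))
E
python3 w.py wr1
```

```text
now 3.25 [ 0.4521 -0.1761  0.2315] [1.7997e+02 1.0000e-02 8.3930e+01] F [ 0.1 -0.6 -0.1] op 0.0853 q [-21.3  -3.9   1.2  95.   -0.   74.8]
shift [0.0437 0.0691 0.0015] turn -0.0187
dish_handle [397.9 168.7] 0.97 [ 0.5206 -0.1406  0.105 ]
dish_spout [468.9 166.1] 0.92 [ 0.6143 -0.1572  0.022 ]
ball_center [382.3 160.3] 0.79 [ 0.5235 -0.1448  0.026 ]
dish [375.3 156.2] 0.8 [ 0.5213 -0.1438  0.    ]
run_mouth [393.6 172.1] 0.68 [ 0.5187 -0.1441  0.098 ]
```

View pics/wr1.png

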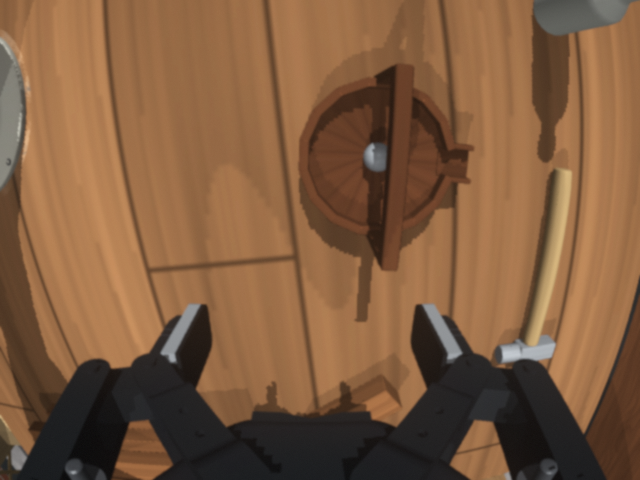

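The wrist view shows the bar running from (404,66) to (390,269), the ball at (375,156) and the spout tip at (470,163). The ball is in the middle of the dish. I'll get the dish's position and yaw from the bar.

```bash
python3 - <<'E'
from h import *
c=cam('wrist')
a=onz(c,(404,66),.114);b=onz(c,(390.5,269.5),.114);s=onz(c,(470,164),.03)
m=(a+b)/2
print(a,b,np.linalg.norm(a-b),m,np.degrees(np.arctan2(*(a-b)[[1,0]]))-90,'spout yaw',np.degrees(np.arctan2(*(s-m)[[1,0]])),np.linalg.norm((s-m)[:2]))
go([m[0],m[1],.23],85)
E
```

```text
[ 0.52874293 -0.06655503  0.114     ] [ 0.50979121 -0.21708142  0.114     ] 0.15171474255209041 [ 0.51926707 -0.14181822  0.114     ] -7.175951617165126 spout yaw -7.624357842585434 0.09340802257065109
now 3.6 [ 0.4521 -0.1765  0.2312] [-179.99    0.     83.89] F [-0.3 -0.6  0.1] op 0.0851 q [-21.3  -3.9   1.2  95.   -0.   74.8]
shift [0.0416 0.0631 0.0012] turn -0.0193
```

arm_command:
  series:
    - [0.01, 0.02, 0.01, 0.02]
    - [0.02, 0.04, 0.025, 0.02]
    - [0.032, 0.054, 0.04, 0.02]
    - [0.042, 0.064, 0.05, 0.02]
    - [0.042, 0.064, 0.05, 0.02]

```text
time: 4.1
ee_pos: [0.5204, -0.1399, 0.1791]
tcp_rot: [-179.8, -0.0, 82.9]
wrist_force: [-0.4, 1.2, 0.2]
opening: 0.085
grasp_force: 0.0
```

arm_command:
  series:
    - [0, 0, 0, 0]
    - [0, 0, 0, 0]
    - [0, 0, 0, 0]
    - [0, 0, 0, 0]
    - [0, 0, 0, 0]

```text
time: 4.6
ee_pos: [0.5202, -0.1414, 0.1817]
tcp_rot: [180.0, 0.0, 82.8]
wrist_force: [0.1, -0.5, 1.0]
opening: 0.0853
grasp_force: 0.0
```

```bash
python3 w.py wr2
```

```text
now 4.6 [ 0.5202 -0.1414  0.1817] [1.7996e+02 1.0000e-02 8.2750e+01] F [ 0.1 -0.5  1. ] op 0.0853 q [-15.2   2.7   2.2  89.4  -0.   82. ]
shift [ 0.0021  0.0051 -0.0483] turn -0.0392
dish_handle [309.3 244.1] 0.77 [ 0.5196 -0.1395  0.105 ]
dish_spout [417.5 213.4] 0.82 [ 0.6116 -0.1537  0.022 ]
ball_center [310.5 214.5] 0.54 [ 0.5199 -0.1424  0.026 ]
dish [309.8 204.7] 0.64 [ 0.5195 -0.1405  0.    ]
```

View pics/wr2.png

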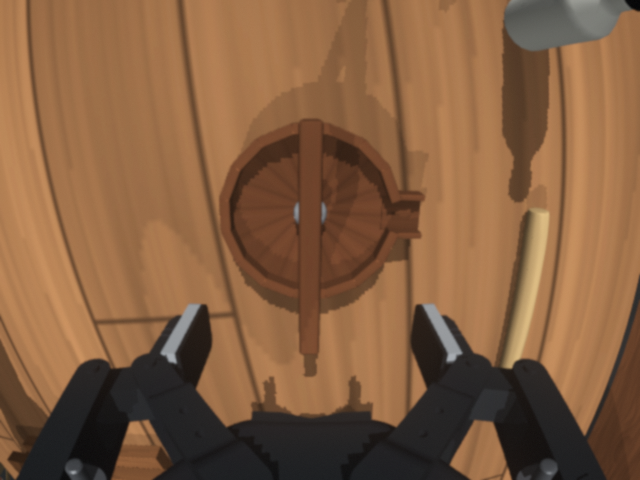

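The bar is upright in the image at column 310 (ends at rows 120 and 353), centred between the fingers. The ball is central at (310,214). I'll descend and grip.

arm_command:
  series:
    - [0.001, 0, 0.02, 0]
    - [0.001, 0, 0.045, 0]
    - [0.001, 0, 0.07, 0]
    - [0.001, 0, 0.087, 0]
    - [0.001, 0, 0.095, 0]

```text
time: 5.4
ee_pos: [0.5196, -0.1399, 0.0845]
tcp_rot: [-179.9, -0.0, 82.8]
wrist_force: [0.3, 0.4, -0.2]
opening: 0.0852
grasp_force: 0.0
```

arm_command:
  series:
    - [0, 0, 0, 0]
    - [0, 0, 0, 0]
    - [0, 0, 0, 0]
    - [0, 0, 0, 0]
    - [0, 0, 0, 0]
  hand: 0.03
  grip_force: 50

```text
time: 5.9
ee_pos: [0.5207, -0.1402, 0.0869]
tcp_rot: [179.9, 0.0, 82.8]
wrist_force: [-0.5, 0.1, -0.0]
opening: 0.0302
grasp_force: 0.0
```

arm_command:
  series:
    - [0, 0, 0, 0]
    - [0, 0, 0, 0]
    - [0, 0, 0, 0]
    - [0, 0, 0, 0]
    - [0, 0, 0, 0]
  hand: 0.012
  grip_force: 50

```text
time: 6.4
ee_pos: [0.5203, -0.1402, 0.0865]
tcp_rot: [-180.0, 0.0, 82.8]
wrist_force: [-4.3, -0.1, 4.7]
opening: 0.0131
grasp_force: 49.3
```

arm_command:
  series:
    - [0, 0, 0, 0]
    - [0, 0, -0.001, 0]
    - [0, 0, -0.003, 0]
    - [0, 0, -0.006, 0]
    - [0, 0, -0.01, 0]
  hand: 0.0
  grip_force: 80

```text
time: 6.9
ee_pos: [0.5203, -0.1401, 0.096]
tcp_rot: [-180.0, -0.0, 82.8]
wrist_force: [-0.1, -0.0, -4.9]
opening: 0.0125
grasp_force: 78.0
```

arm_command:
  series:
    - [0, 0, -0.006, 0]
    - [0, 0, -0.013, 0]
    - [0, 0, -0.021, 0]
    - [0, 0, -0.029, 0]
    - [0, 0, -0.037, 0]

```text
time: 7.4
ee_pos: [0.5205, -0.1402, 0.1342]
tcp_rot: [180.0, 0.0, 82.8]
wrist_force: [0.4, -0.3, -4.1]
opening: 0.0125
grasp_force: 78.0
```

arm_command:
  series:
    - [0, 0, -0.009, 0]
    - [0, 0, -0.018, 0]
    - [0, 0, -0.027, 0]
    - [0, 0, -0.036, 0]
    - [0, 0, -0.045, 0]

```text
time: 7.9
ee_pos: [0.5204, -0.1402, 0.1791]
tcp_rot: [180.0, -0.0, 82.8]
wrist_force: [-0.6, 0.1, -5.4]
opening: 0.0127
grasp_force: 78.0
```

arm_command:
  series:
    - [0, 0, -0.009, 0]
    - [0, 0, -0.018, 0]
    - [0, 0, -0.027, 0]
    - [0, 0, -0.036, 0]
    - [0, 0, -0.044, 0]

```text
time: 8.4
ee_pos: [0.5205, -0.1402, 0.2231]
tcp_rot: [180.0, 0.0, 82.8]
wrist_force: [1.1, -0.2, -4.7]
opening: 0.013
grasp_force: 78.0
```

arm_command:
  series:
    - [0, 0, -0.006, 0]
    - [0, 0, -0.01, 0]
    - [0, 0, -0.013, 0]
    - [0, 0, -0.014, 0]
    - [0, 0, -0.014, 0]

```text
time: 8.9
ee_pos: [0.5204, -0.1402, 0.2362]
tcp_rot: [-180.0, -0.0, 82.8]
wrist_force: [0.5, -0.2, -4.6]
opening: 0.0129
grasp_force: 78.0
```

```bash
cat > v.py <<'E'
from h import *
import sys
go([.55,.113,.195],185.5)
W=cam('wrist');S=cam('scene');D=cam('side')
f=lambda i:cv2.resize(i,(400,300),interpolation=cv2.INTER_AREA)
z=lambda i,x,y:i[max(y-75,0):max(y-75,0)+150,max(x-100,0):max(x-100,0)+200]
uv=[bot.find_in(n,'dish')[0]['location'] for n in('scene','side')]
print(uv)
g=lambda i,p:cv2.resize(z(i,int(p[0]),int(p[1])),(400,300),interpolation=cv2.INTER_CUBIC)
cv2.imwrite('pics/%s.png'%sys.argv[1],np.vstack([np.hstack([W['color'][30:330,120:520],f(S['color'])]),np.hstack([g(S['color'],uv[0]),g(D['color'],uv[1])])]))
for n,c in('scene',S),('side',D): cv2.imwrite(f'pics/{sys.argv[1]}_{n}.png',c['color'])
cv2.imwrite(f'pics/{sys.argv[1]}_w.png',W['color'])
for k in('dish_handle','dish_spout','ball_center'):
    l=[];cf=[]
    for n,c in('wrist',W),('scene',S),('side',D):
        for d in bot.mark_of(n,k)[:1]: l.append((c,d['location']));cf.append((n,round(d['confidence'],2)))
    if len(l)>1: print(k,tri(l),cf)
E
python3 v.py v1
```

```text
now 8.9 [ 0.5204 -0.1402  0.2362] [-179.99   -0.     82.78] F [ 0.5 -0.2 -4.6] op 0.0129 q [-15.1   3.6   9.1  95.6   0.   82.1]
shift [ 0.2549 -0.0024  0.0412] turn -1.7928
[[281.2, 202.9], [261.5, 235.6]]
dish_handle (array([ 0.52186908, -0.1389436 ,  0.25735792]), array([1.7, 2.8, 2.7])) [('wrist', 0.85), ('scene', 0.66), ('side', 0.86)]
dish_spout (array([ 0.61214458, -0.15067204,  0.1685768 ]), array([4.2, 7.8, 8.3])) [('wrist', 0.95), ('scene', 0.92), ('side', 0.83)]
ball_center (array([ 0.52680333, -0.14380472,  0.17685206]), array([0.6, 0.6])) [('scene', 0.58), ('side', 0.62)]
```

View pics/v1.png

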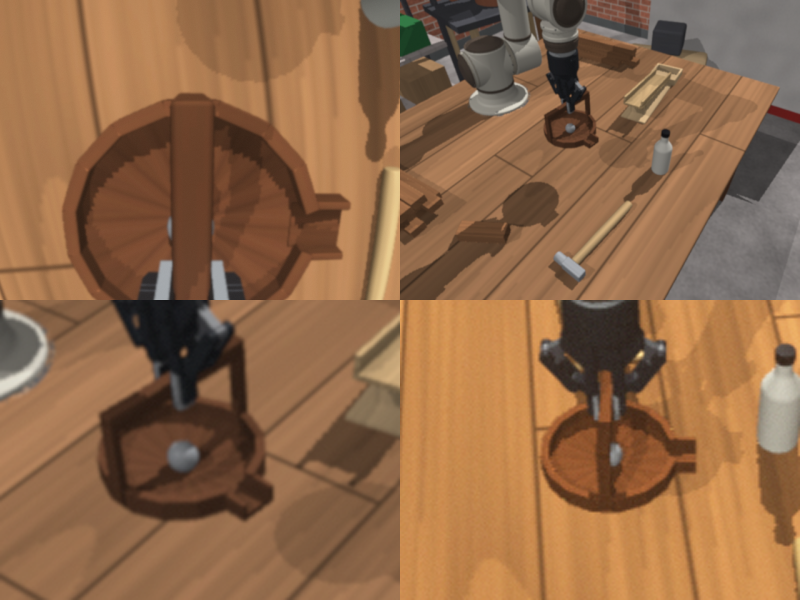

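The dish is level and clear of the bench with the ball in the middle (crop around (183,455)). I'll turn it now.

arm_command:
  series:
    - [0, 0, 0, -0.01]
    - [0, 0, 0, -0.03]
    - [0, 0, 0, -0.06]
    - [0, 0, 0, -0.1]
    - [0, 0, 0, -0.15]

```text
time: 10.1
ee_pos: [0.5204, -0.1401, 0.2363]
tcp_rot: [-180.0, -0.0, 91.6]
wrist_force: [-0.1, -0.8, -3.9]
opening: 0.0125
grasp_force: 78.0
```

arm_command:
  series:
    - [0, 0, 0, -0.06]
    - [0, 0, 0, -0.12]
    - [0, 0, 0, -0.18]
    - [0, 0, 0, -0.24]
    - [0, 0, 0, -0.3]

```text
time: 10.6
ee_pos: [0.5204, -0.1402, 0.2363]
tcp_rot: [-180.0, 0.0, 108.8]
wrist_force: [0.7, -0.4, -3.6]
opening: 0.0129
grasp_force: 78.0
```

arm_command:
  series:
    - [0, 0, 0, -0.06]
    - [0, 0, 0, -0.12]
    - [0, 0, 0, -0.18]
    - [0, 0, 0, -0.24]
    - [0, 0, 0, -0.3]

```text
time: 11.1
ee_pos: [0.5204, -0.1402, 0.2363]
tcp_rot: [180.0, 0.0, 126.0]
wrist_force: [0.1, -1.3, -5.2]
opening: 0.0127
grasp_force: 78.0
```

arm_command:
  series:
    - [0, 0, 0, -0.06]
    - [0, 0, 0, -0.12]
    - [0, 0, 0, -0.18]
    - [0, 0, 0, -0.24]
    - [0, 0, 0, -0.3]

```text
time: 11.6
ee_pos: [0.5204, -0.1402, 0.2363]
tcp_rot: [-180.0, -0.0, 143.2]
wrist_force: [0.3, -1.1, -4.5]
opening: 0.0127
grasp_force: 78.0
```

arm_command:
  series:
    - [0, 0, 0, -0.06]
    - [0, 0, 0, -0.12]
    - [0, 0, 0, -0.18]
    - [0, 0, 0, -0.24]
    - [0, 0, 0, -0.3]

```text
time: 12.1
ee_pos: [0.5204, -0.1402, 0.2363]
tcp_rot: [180.0, 0.0, 160.4]
wrist_force: [-0.5, -0.5, -3.4]
opening: 0.0125
grasp_force: 78.0
```

arm_command:
  series:
    - [0, 0, 0, -0.06]
    - [0, 0, 0, -0.12]
    - [0, 0, 0, -0.18]
    - [0, 0, 0, -0.24]
    - [0, 0, 0, -0.3]

```text
time: 12.6
ee_pos: [0.5204, -0.1402, 0.2363]
tcp_rot: [180.0, -0.0, 177.5]
wrist_force: [-0.6, 1.5, -4.9]
opening: 0.0126
grasp_force: 78.0
```

arm_command:
  series:
    - [0, 0, 0, -0.055]
    - [0, 0, 0, -0.1]
    - [0, 0, 0, -0.13]
    - [0, 0, 0, -0.15]
    - [0, 0, 0, -0.16]

```text
time: 13.1
ee_pos: [0.5204, -0.1402, 0.2363]
tcp_rot: [-180.0, -0.0, -173.4]
wrist_force: [-0.3, 0.6, -4.0]
opening: 0.0125
grasp_force: 78.0
```

```bash
python3 - <<'E'
from h import *
go([.55,.113,.236],186.6)
E
```

```text
now 13.1 [ 0.5204 -0.1402  0.2363] [-180.     -0.   -173.44] F [-0.3  0.6 -4. ] op 0.0125 q [-15.1   3.6   9.1  95.6  -0.  -21.6]
shift [-0.0583  0.2481  0.0003] turn -0.0007
```

arm_command:
  series:
    - [-0.0002, 0.001, 0, 0]
    - [-0.001, 0.004, 0, 0]
    - [-0.002, 0.008, 0, 0]
    - [-0.003, 0.013, 0, 0]
    - [-0.0045, 0.019, 0, 0]

```text
time: 13.6
ee_pos: [0.5228, -0.1203, 0.2363]
tcp_rot: [180.0, 0.0, -173.5]
wrist_force: [-0.7, -0.4, -4.9]
opening: 0.0128
grasp_force: 78.0
```

arm_command:
  series:
    - [-0.0019, 0.008, 0, 0]
    - [-0.0038, 0.016, 0, 0]
    - [-0.0056, 0.024, 0, 0]
    - [-0.0075, 0.032, 0, 0]
    - [-0.0094, 0.04, 0, 0]

```text
time: 14.1
ee_pos: [0.5276, -0.0792, 0.2363]
tcp_rot: [180.0, -0.0, -173.5]
wrist_force: [-0.5, -0.8, -4.2]
opening: 0.0125
grasp_force: 78.0
```

arm_command:
  series:
    - [-0.0019, 0.008, 0, 0]
    - [-0.0038, 0.016, 0, 0]
    - [-0.0056, 0.024, 0, 0]
    - [-0.0075, 0.032, 0, 0]
    - [-0.0094, 0.04, 0, 0]

```text
time: 14.6
ee_pos: [0.5325, -0.0385, 0.2362]
tcp_rot: [180.0, -0.0, -173.5]
wrist_force: [-0.4, 0.4, -3.8]
opening: 0.0127
grasp_force: 78.0
```

arm_command:
  series:
    - [-0.0019, 0.008, 0, 0]
    - [-0.0038, 0.016, 0, 0]
    - [-0.0056, 0.024, 0, 0]
    - [-0.0075, 0.032, 0, 0]
    - [-0.0094, 0.04, 0, 0]

```text
time: 15.1
ee_pos: [0.5373, 0.0023, 0.2363]
tcp_rot: [180.0, -0.0, -173.5]
wrist_force: [-0.2, -0.4, -3.9]
opening: 0.0126
grasp_force: 78.0
```

arm_command:
  series:
    - [-0.0019, 0.008, 0, 0]
    - [-0.0038, 0.016, 0, 0]
    - [-0.0056, 0.024, 0, 0]
    - [-0.0075, 0.032, 0, 0]
    - [-0.0094, 0.04, 0, 0]

```text
time: 15.6
ee_pos: [0.5421, 0.0431, 0.2363]
tcp_rot: [180.0, -0.0, -173.5]
wrist_force: [0.1, 0.2, -4.9]
opening: 0.0128
grasp_force: 78.0
```

arm_command:
  series:
    - [-0.0019, 0.008, 0, 0]
    - [-0.0038, 0.016, 0, 0]
    - [-0.0056, 0.024, 0, 0]
    - [-0.0075, 0.032, 0, 0]
    - [-0.0094, 0.04, 0, 0]

```text
time: 16.1
ee_pos: [0.5469, 0.0839, 0.2363]
tcp_rot: [180.0, 0.0, -173.5]
wrist_force: [0.3, -0.1, -3.3]
opening: 0.0125
grasp_force: 78.0
```

arm_command:
  series:
    - [-0.0016, 0.007, 0, 0]
    - [-0.0028, 0.012, 0, 0]
    - [-0.0038, 0.016, 0, 0]
    - [-0.0042, 0.018, 0, 0]
    - [-0.0045, 0.019, 0, 0]

```text
time: 16.6
ee_pos: [0.5492, 0.1027, 0.2363]
tcp_rot: [-180.0, -0.0, -173.5]
wrist_force: [0.3, 0.4, -4.5]
opening: 0.0126
grasp_force: 78.0
```

```bash
python3 v.py v2
```

```text
now 16.6 [0.5492 0.1027 0.2363] [-1.7999e+02 -1.0000e-02 -1.7351e+02] F [ 0.3  0.4 -4.5] op 0.0126 q [10.6  6.3 12.1 95.8 -0.   4.1]
shift [-0.002   0.0101  0.0413] turn 0.0172
[[360.7, 143.8], [268.8, 158.6]]
dish_handle (array([0.55134869, 0.10275746, 0.25417939]), array([1.8, 0.1, 1.9])) [('wrist', 0.67), ('scene', 0.64), ('side', 0.9)]
dish_spout (array([0.53821834, 0.19778636, 0.17142459]), array([3. , 3.9, 5.1])) [('wrist', 0.66), ('scene', 0.9), ('side', 0.72)]
ball_center (array([0.55941582, 0.08414543, 0.18663089]), array([4.8, 4.8])) [('scene', 0.56), ('side', 0.51)]
```

View pics/v2_w.png

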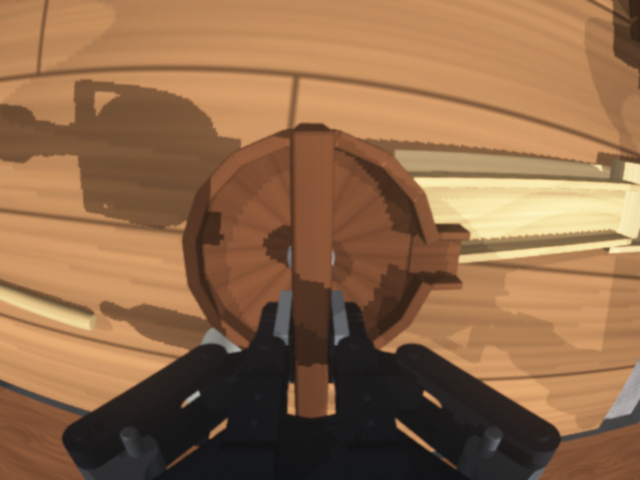

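The wrist view shows the ball in the middle at (311,257), the spout tip at (463,257) and the run heading right from there. I'll zoom in on the run to refine its line.

```bash
python3 - <<'E'
import cv2
i=cv2.imread('pics/v2_w.png')[130:290,380:640]; cv2.imwrite('pics/z.png',cv2.resize(i,None,fx=3,fy=3,interpolation=cv2.INTER_CUBIC))
E
```

```text
(no output)
```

View pics/z.png

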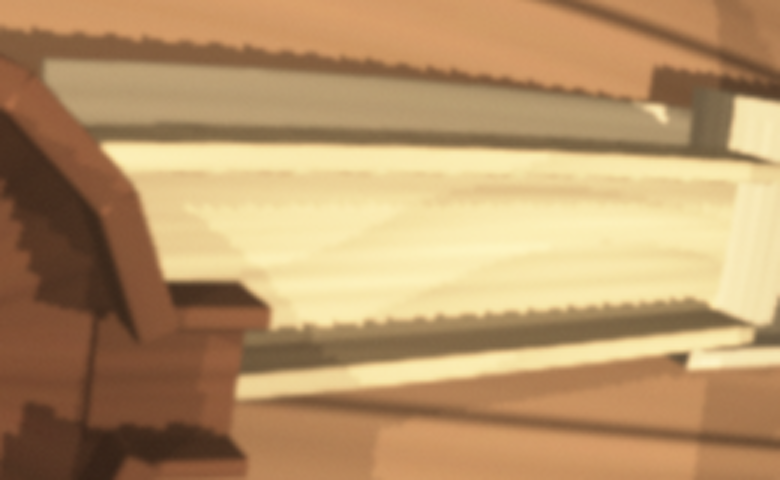

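View pics/v2.png

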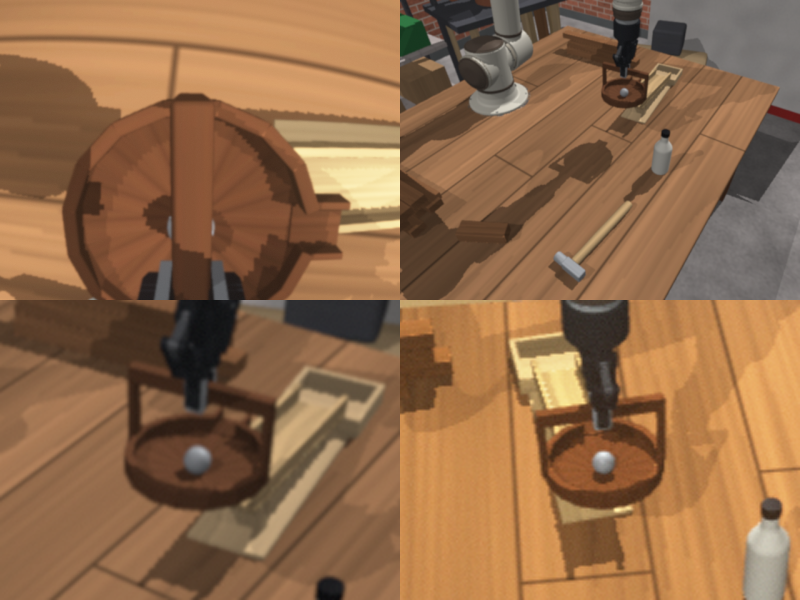

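The dish is level with the ball central, and the run's wall tops are clear in the wrist crop: lower strip (240,388) to (745,333), upper strip (150,157) to (700,168). I'll intersect them with the sloping plane of the wall tops.

```bash
python3 - <<'E'
from h import *
c=cam('wrist'); t=np.tan(np.radians(8.8)); yaw=np.radians(96.5); u=np.array([np.cos(yaw),np.sin(yaw),0]); m=np.array([.539,.207,.098])
n=np.array([t*u[0],t*u[1],1.])
def pl(a,b):
    v=ray(c,(380+a/3-.3,130+b/3-.3)); return c['p']+v*(n@(m-c['p']))/(n@v)
L=[pl(240,388),pl(745,333)];U=[pl(150,157),pl(700,168)]
for a,b in(L,U): print(a.round(4),b.round(4),np.degrees(np.arctan2(*(b-a)[[1,0]])))
# outer edges
for a,b in((238,400),(750,340)),((105,142),(700,158)): a,b=pl(*a),pl(*b); print(a.round(4),b.round(4),np.degrees(np.arctan2(*(b-a)[[1,0]])))
w=np.array([-u[1],u[0],0]); print('lateral',[(p-m)@w for p in L+U])
K=c['camera_matrix']
# dish spout from wrist: cheeks top z = tip+.012 ; tip z now
zt=.2363-.087+.022
a=onz(c,(467,230),zt+.012);b=onz(c,(461,282),zt+.012);mid=(a+b)/2
print('cheeks',a,b,np.linalg.norm(a-b),mid)
E
```

```text
[0.5699 0.2348 0.0943] [0.5392 0.4981 0.0532] 96.66156826766122
[0.5067 0.1907 0.0999] [0.4782 0.4304 0.0626] 96.77651304634112
[0.5737 0.2352 0.0943] [0.542  0.5043 0.0523] 96.72175544674542
[0.5042 0.1771 0.102 ] [0.4746 0.4289 0.0627] 96.72072901719875
lateral [np.float64(-0.03388495095157689), np.float64(-0.03313756323997842), np.float64(0.03397427550473751), np.float64(0.03513932522443379)]
cheeks [0.51933579 0.19033597 0.1833    ] [0.55261826 0.19532462 0.1833    ] 0.03365426352837393 [0.53597703 0.19283029 0.1833    ]
```

arm_command:
  series:
    - [-0.0004, 0.002, 0.001, -0.001]
    - [-0.0009, 0.0045, 0.003, -0.002]
    - [-0.0014, 0.007, 0.006, -0.003]
    - [-0.0018, 0.009, 0.01, -0.004]
    - [-0.002, 0.01, 0.014, -0.004]

```text
time: 17.85
ee_pos: [0.55, 0.1131, 0.2218]
tcp_rot: [180.0, -0.0, -173.3]
wrist_force: [-0.5, 0.4, -4.2]
opening: 0.0126
grasp_force: 78.0
```

arm_command:
  series:
    - [0, 0, 0.004, 0]
    - [0, 0, 0.008, 0]
    - [0, 0, 0.012, 0]
    - [0, 0, 0.016, 0]
    - [0, 0, 0.02, 0]

```text
time: 18.35
ee_pos: [0.55, 0.1127, 0.2019]
tcp_rot: [-180.0, -0.0, -173.3]
wrist_force: [0.5, 0.2, -4.0]
opening: 0.0129
grasp_force: 78.0
```

arm_command:
  series:
    - [0, 0, 0.003, 0]
    - [0, 0, 0.0055, 0]
    - [0, 0, 0.0075, 0]
    - [0, 0, 0.0085, 0]
    - [0, 0, 0.0085, 0]

```text
time: 18.85
ee_pos: [0.55, 0.1128, 0.1937]
tcp_rot: [-180.0, -0.0, -173.3]
wrist_force: [-0.3, -0.6, -4.8]
opening: 0.0126
grasp_force: 78.0
```

arm_command:
  series:
    - [0, 0, 0, 0]
    - [0, 0, 0, 0]
    - [0, 0, 0, 0]
    - [0, 0, 0, 0]
    - [0, 0, 0, 0]

```text
time: 19.35
ee_pos: [0.5501, 0.1128, 0.1938]
tcp_rot: [180.0, 0.0, -173.3]
wrist_force: [0.4, 0.1, -4.2]
opening: 0.0132
grasp_force: 78.0
```

```bash
python3 v.py v3
```

```text
now 19.35 [0.5501 0.1128 0.1938] [ 180.      0.   -173.29] F [ 0.4  0.1 -4.2] op 0.0132 q [11.6  5.9  6.9 91.   0.   4.9]
shift [ 0.      0.0002 -0.0012] turn 0.0212
[[359.7, 154.8], [242.8, 125.2]]
dish_handle (array([0.55445322, 0.11200661, 0.21090913]), array([2.1, 1.2, 3.1])) [('wrist', 0.67), ('scene', 0.96), ('side', 0.66)]
dish_spout (array([0.54748642, 0.13459382, 0.1721332 ]), array([31.6, 37.4, 22.8])) [('wrist', 0.7), ('scene', 0.66), ('side', 0.84)]
ball_center (array([0.55307305, 0.09996479, 0.14224466]), array([5.5, 5.5])) [('scene', 0.61), ('side', 0.43)]
```

View pics/v3.png

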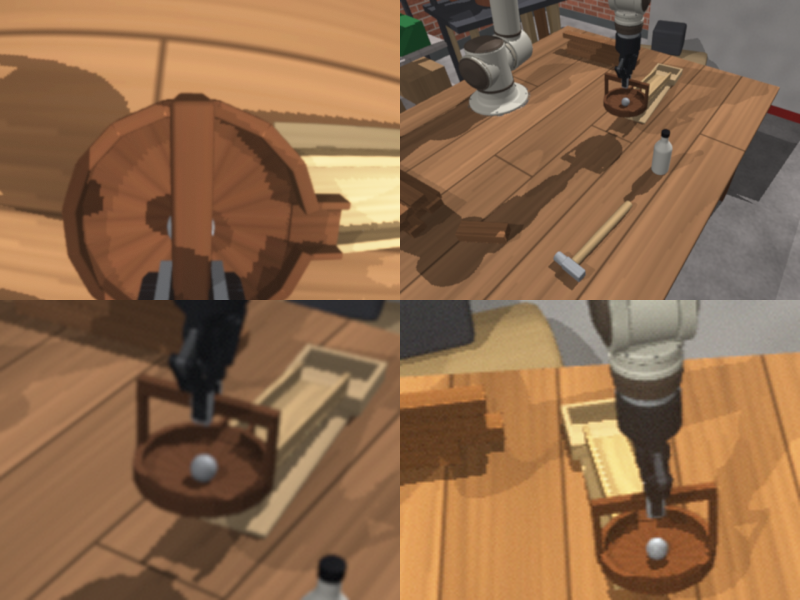

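The dish is level over the mouth with the ball in the middle and the spout in line with the run. The measured TCP is within 0.5 mm of the target and the force is just the dish's weight. I'll hand the job in.

```bash
python3 -c "
from h import *
print(bot.job_done())"
```

```text
the job is handed in; nothing more can be done
None
```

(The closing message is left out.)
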